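Clamp the honey jar with the ratchet jar vice

TASK

The honey jar stands loose in the jar clamp, whose ratchet is still set to release. Flip the ratchet's direction tab over to tighten and swing the handle back and forth until the jaw holds the jar firmly in the V of the back jaw - stop as soon as the handle clearly stiffens (about twice as hard as when the jaw runs free), or the glass cracks. Do not handle the jar itself. Then let go, leaving the tab on tighten, the jar upright and the other things where they are.

Things in the scene. Friction and masses are not known exactly. Their poses are not given: they have to be found in the camera images.
- clamp: jar clamp: bamboo board 200 x 380 x 20 mm fixed to the worktop, carrying a ratchet, a sliding jaw and a back jaw. Origin on the worktop under the board, 10 mm to -y of its middle; z up; the jaws face each other along its y; at yaw 0 the handle points to -x, at the robot
- ratchet_axis (a point): upright axis of ratchet wheel and handle, 85 mm above the worktop. The wheel (20 teeth, 82 mm across) moves the sliding jaw by a rack, 12 mm per rad; anticlockwise from above closes it. It is stiff and stays where it is left, also under load
- handle (a joint): ratchet handle, rad about ratchet_axis, anticlockwise from above positive, 0 = along the board's -x, stops at +-0.65; stays where it is left and swings alone with 2 to 3 N at its post. Driving starts after up to 18 degrees of lost motion; with the jaw free it takes 7 to 8 N while moving (2 to 5 N standing still against it). Backwards the pawl clicks over the teeth with 2 to 3 N
- grip (a point): upright round black post at the handle's end, 24 mm diameter, foot 62 mm and top 108 mm above the worktop, 150 mm from ratchet_axis. This point is on its axis, 85 mm above the worktop. Once the jaw squeezes the jar, the effort here grows by 0.8 N per 10 N of clamping, within some 20 mm of travel: a good hold is 14 to 18 N moving, 7 to 11 N standing still
- tab (a joint): direction tab of the pawl, on the handle, pivot 58 mm out from ratchet_axis. -0.25 rad = fully to release (the handle drives clockwise and opens the jaw), +0.25 = fully to tighten (drives anticlockwise and closes). It leans to the side towards which the handle drives, stays where it is pushed, and moves with about 2 N at its top; from about 3 N the handle follows
- tab_top (a point): top of the upright black direction tab: 8 mm thick across the handle, 14 mm along it, top 95 mm above the worktop, standing 28 mm above its lever; 43 mm beyond its pivot, 101 mm from ratchet_axis. From release to tighten it moves about 21 mm across the handle, anticlockwise seen from above
- jaw_face (a point): middle of the sliding jaw's springy rubber face (76 mm wide, 56 mm tall), 55 mm above the worktop. It moves along the board's +y to close, 17 to 30 mm from its start until the jar is held: more than one stroke of the handle
- jaw: the sliding jaw with its rack, steel, 80 mm wide, 64 mm tall; origin on the board's surface under its rubber face; +y is the closing direction
- jar: glass honey jar with black lid, about 70 mm diameter, 108 mm tall, about 0.45 kg, standing loose on the board between the jaws; origin under its middle. Brittle: it cracks when clamped with more than 180 N
- back_jaw_v (a point): bottom line of the back jaw's rubber-faced V notch, 55 mm above the worktop; the back jaw is fixed on the board, the V opens to the board's -y, and the jar is pushed into it
- capsule_a: bystander: coffee capsule, black, 53 mm wide and 34 mm tall, standing on the board behind the ratchet; origin under its middle
- capsule_b: bystander: coffee capsule, black, 53 mm wide and 34 mm tall, on the worktop; origin under its middle
- mug: bystander: dark mug, 84 mm wide, 98 mm tall; origin under its middle
- tin: bystander: black sugar tin, 100 mm square, 160 mm tall with its handle; origin under its middle
- spoon: bystander: steel spoon lying on the worktop; origin under its middle
- shaker: bystander: steel salt shaker, 42 mm wide, 75 mm tall; origin under its middle
- spice_jar: bystander: small spice jar, 48 mm wide, 85 mm tall; origin under its middle

How it is judged:
On the way, in this order (a step that is already met when the one before it is completed fails the run):
1. the direction tab is flipped to tighten (value of joint tab above 0.17 rad and contact force between jaw and jar below 2 N), for 0.1 s.
2. the jaw has come up to the jar and presses on it (contact force between jaw and jar above 8 N), for 0.1 s.
At the end, for the whole second after the job is handed in: The jaw presses the jar with 40 to 180 N, the tab is on the tighten side (above 0.15 rad), the jar is at rest, upright within 0.1 rad and in the V (its axis within 50 mm of the V's bottom line) (contact force between jaw and jar between 40 and 180 N and value of joint tab above 0.15 rad and angle between jar's own z axis and vertical below 0.1 rad and linear speed of jar below 0.02 m/s and horizontal distance between jar and back_jaw_v below 0.05 m); the robot touches nothing.
It fails at once if the jar is clamped with more than 180 N and cracks (contact force between jaw and jar above 180 N).
It fails at once if the robot handles the jar (contact force between any of the fingers, the arm and jar above 2 N).
It fails at once if a bystander is moved by more than 30 mm (distance of any of capsule_a, capsule_b, mug, tin, spoon, shaker, spice_jar from where it was at the start of the episode above 0.03 m).
It also fails if it takes over 69 s, if anything falls off the work surface, if the arm or the gripper's body presses on something with over 40 N, if the wrist force passes 120 N, or if a joint passes its speed limit or range.

ROBOT

A 7-joint arm with a two-finger parallel gripper is mounted at the origin on the work surface. World frame = base frame: x ahead of the robot, y to its left, z up, the work surface at z = 0. Lengths are in m, angles in rad, forces in N, time in s.
With the tool pointing down it reaches from about 0.4 to 0.9 m from the base axis. Payload 5.5 kg.
Tool frame: the origin (TCP) lies midway between the tips of the shut fingers; the grasp point (between the pads) lies r.grip_point_offset behind it (r.grip_point_offset is the distance from the TCP to the grasp point, in m); z points along the fingers, y is the line along which they close (so a half turn about z gives the same grasp; the last joint's range is limited). The gripper opens to 85 mm and grips with 20 to 120 N. Pads are 22 mm wide; open, the fingers measure 114 mm over their backs; the gripper's body (76 mm by 85 mm) begins 54 mm behind the grasp point. The pads swing forward as they close: fully open they stand 13 mm farther back than shut.
Start: joints at [1.458, 0.501, -0.427, 1.55, 0.221, 1.138, -0.21], TCP at [0.239, -0.605, 0.231] pointing down, gripper open.
Joint ranges: [-2.88, 2.88], [-0.31, 2.03], [-1.54, 1.56], [0.2, 2.42], [-1.41, 4.55], [0.19, 2.02], [-2.57, 2.57]. Speed limits (rad/s): [2.57, 2.57, 3.14, 3.14, 3.14, 3.14, 3.14].

INTERFACE

Orientations are given as a unit quaternion [x, y, z, w].
In Python, from rig import r, vision gives the robot as it stands. The module is installed in compiled form; this text tells all that it offers.
- The arm moves only by the shell command python3 -m creep 'ROWS' [OPENING] [FORCE]. ROWS is JSON, a list of rows, each a list of 4 numbers: the shift along the world's x, y, z in mm, then the turn about the world's z in rad. A call has 1 to 12 rows; each row shifts and turns the commanded pose from where the row before left it; what a row does not reach is not made up. A row lasts 1/8 s, in which the tool goes at most 62.5 mm and 10.7 degrees, less where a joint would pass 70% of its speed; a pose out of reach is approached as far as the arm can. A call is refused whole if a number of a shift passes 62.5 or a number of a turn 0.188, either way. A call with a gripper value outside its range is refused whole. OPENING is the closure, from 0 (fully open) to 1 (shut), set as the call begins (- or left out, the last holds). The fingers move at their own pace and stop on an object; FORCE is the grip in N (left out, the last holds). Time passes only in rows, so rows that do not move let the fingers close. It gives the time, the measured TCP pose, the force, the opening and the grip force at its end, in the units of the state.
- r.get_obs(): the state, without advancing time (a new reading comes with each control period).
- vision.get_image(name): name is "scene" or "side" or "wrist"; returns the picture (400x640x3 uint8, blue, green, red); there is no depth.
- vision.camera_params(name): a dict with "mtx" (3x3 intrinsics, pixels), "R" (3x3) and "t" (3): a world point X has camera coordinates R X + t. Camera axes: x right, y down, z forward; pixel columns grow to the right and rows downward; lengths in m; the calibration is good to about 2 mm. A picture is of the moment at which its call begins: read the wrist's pose just before it. camera_params takes no time and is no camera call; for the wrist camera it gives the pose at the moment of the call.
- r.close_job(): hands the job in; it is judged then, once.
The state is a dict: "time_s": time; "joint_pos": joint angles; "qd": joint speeds; "effort": joint torques, N m; "ee_pos": TCP position; "orientation": TCP orientation; "wrist_force": force on the tool from outside, world axes, zero at the start; "wrist_torque": the same for the moment, N m; "grip_width": finger opening in m; "gripper_force": force on a finger pad.
Only numpy, scipy, OpenCV 4.12 (cv2) and the standard library are available. Lean on these libraries where they do the work, as an engineer would, in place of code of your own. Each camera call takes 0.05 s, during which the arm holds its last target. There are 200 camera calls.

## Working session

There is one attempt and no reset: what is moved stays moved. The work goes in short steps, Python scripts to look and compute and a shell command to move; the robot and the scene stay as the last step left them, time stands still between calls to the robot, and variables do not carry over. Pictures are saved under pics/ and viewed, at most 10 in all, crops included, and the job is handed in when it is done.

```bash
mkdir -p pics; python3 - <<'E'
from rig import r, vision
import cv2,numpy as np
for n in ("scene","side"):
    im=vision.get_image(n); cv2.imwrite(f"pics/{n}0.png",im)
    p=vision.camera_params(n); print(n,np.round(p["mtx"],1).tolist(),np.round(p["R"],3).tolist(),np.round(p["t"],3).tolist(), (-p["R"].T@p["t"]).round(3))
o=r.get_obs(); print(o["time_s"],o["ee_pos"],o["orientation"],o["grip_width"],r.grip_point_offset,o["wrist_force"])
E
```

```text
scene [[448.3, 0.0, 320.4], [0.0, 448.3, 187.3], [0.0, 0.0, 1.0]] [[0.549, 0.835, 0.018], [0.669, -0.427, -0.608], [-0.5, 0.346, -0.794]] [-0.293, -0.336, 1.593] [ 1.182 -0.45   1.065]
side [[450.9, 0.0, 321.7], [0.0, 450.9, 203.4], [0.0, 0.0, 1.0]] [[-0.967, -0.255, 0.02], [-0.153, 0.515, -0.844], [0.205, -0.819, -0.537]] [0.541, 0.158, 1.147] [0.312 0.996 0.738]
0.1 [ 0.2382937  -0.60408255  0.2303537 ] [ 9.82393991e-01  1.86818841e-01 -1.40137464e-04 -8.64669425e-04] 0.0855094862967515 0.0187 [ 0.14587467  0.35576092 -0.22000151]
```

View pics/scene0.png

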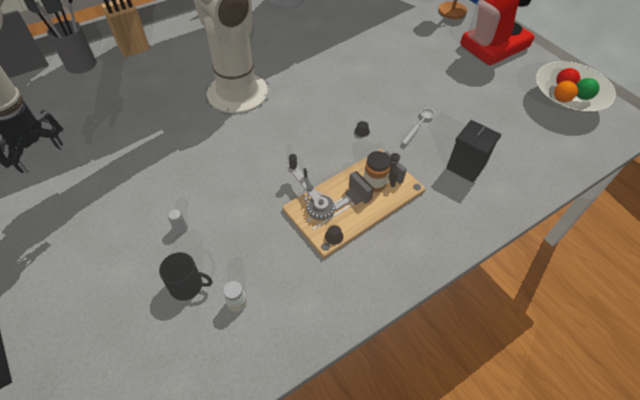

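View pics/side0.png

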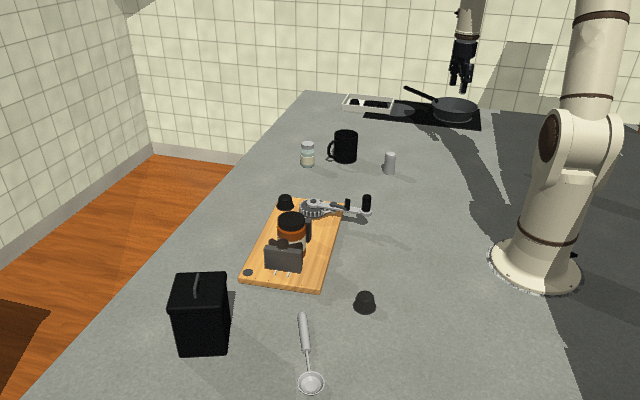

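The scene view shows the board with corners near (283,210), (325,256), (425,187) and (381,151). The post is at about (293,161), the tab at (306,174) and the wheel at (319,207). In the side view the post is at (366,203), the tab at (348,204) and the wheel at (315,208). Next I'll enlarge these areas and triangulate.

```bash
cat > h.py <<'E'
import numpy as np, cv2
from rig import r, vision
def ray(n,uv,p=None):
    p=p or vision.camera_params(n); R,t=p["R"],p["t"]
    d=R.T@np.linalg.inv(p["mtx"])@np.array([uv[0],uv[1],1.]); return -R.T@t,d/np.linalg.norm(d)
def plane(n,uv,z,p=None):
    o,d=ray(n,uv,p); return o+d*(z-o[2])/d[2]
def tri(a,b):
    (o1,d1),(o2,d2)=a,b
    s=np.linalg.lstsq(np.c_[d1,-d2],o2-o1,rcond=None)[0]
    p,q=o1+s[0]*d1,o2+s[1]*d2; return (p+q)/2,np.linalg.norm(p-q)
def proj(n,X,p=None):
    p=p or vision.camera_params(n); c=p["mtx"]@(p["R"]@np.array(X)+p["t"]); return c[:2]/c[2]
E
python3 - <<'E'
from h import *
a=cv2.imread("pics/scene0.png");b=cv2.imread("pics/side0.png")
A=cv2.resize(a[140:260,275:435],None,fx=5,fy=5,interpolation=cv2.INTER_CUBIC)[:,:]
B=cv2.resize(b[185:295,235:385],None,fx=5,fy=5,interpolation=cv2.INTER_CUBIC)
cv2.imwrite("pics/a.png",A);cv2.imwrite("pics/b.png",B)
C=np.array([plane("scene",u,.02) for u in [(283,210),(325,256),(425,187),(381,151)]]);print(C.round(3), C.mean(0))
for u,v in [((293,161),(366,203)),((306,174),(348,204))]: print(tri(ray("scene",u),ray("side",v)))
E
```

```text
[[ 0.534 -0.127  0.02 ]
 [ 0.72  -0.109  0.02 ]
 [ 0.689  0.267  0.02 ]
 [ 0.506  0.245  0.02 ]] [0.61217347 0.06908757 0.02      ]
(array([ 0.4449703, -0.0366706,  0.0861992]), np.float64(0.003357850043669848))
(array([ 0.49574483, -0.02780903,  0.07733301]), np.float64(0.0036980762315399563))
```

View pics/a.png

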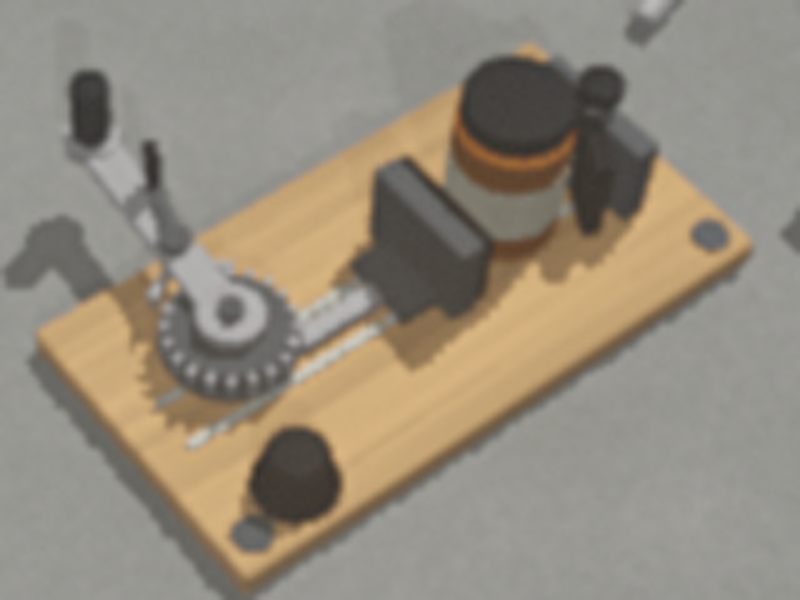

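View pics/b.png

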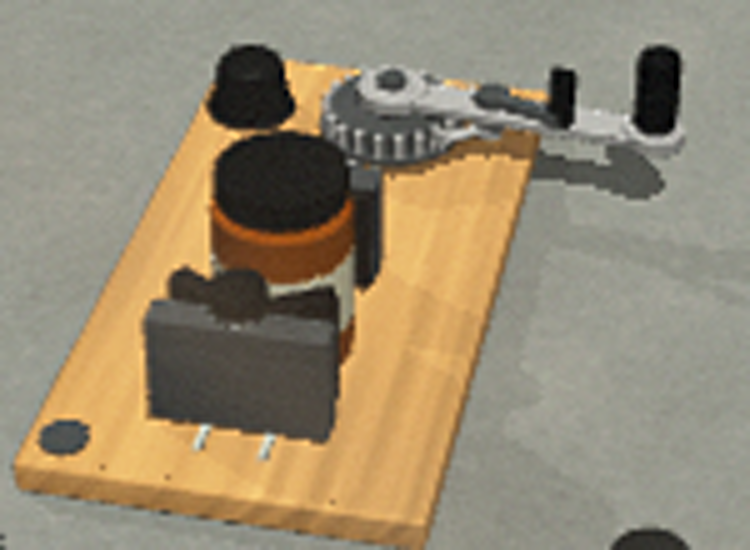

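The crops show the post middle at scene (293,161.6) and side (366.4,203), the tab top at scene (305,169) and side (347.6,199), and the hub at scene (321,202) and side (313.4,201). The tab leans clockwise of the handle, which is release.

```bash
python3 - <<'E'
from h import *
for n,u,v,z in [("post",(293,161.6),(366.4,203),.085),("posttop",(293,155),(367,195.4),.108),("tab",(305,169),(347.6,199),.095),("hub",(321,202),(313.4,201),.09)]:
    print(n,[x if np.isscalar(x) else x.round(4) for x in tri(ray("scene",u),ray("side",v))],plane("scene",u,z).round(4),plane("side",v,z).round(4))
C=np.array([plane("scene",u,.02) for u in [(282.7,206.5),(324,258),(425.3,189.5),(381,149)]]);print(C.round(3), C.mean(0))
C=np.array([plane("side",u,.02) for u in [(238,278),(320,294),(343,206),(293,197)]]);print(C.round(3), C.mean(0))
E
```

```text
post [array([ 0.4449, -0.0376,  0.0851]), np.float64(0.001279337819404641)] [ 0.4441 -0.0377  0.085 ] [ 0.4454 -0.037   0.085 ]
posttop [array([ 0.4442, -0.0356,  0.111 ]), np.float64(0.0027618259356267764)] [ 0.4403 -0.0345  0.108 ] [ 0.4458 -0.0389  0.108 ]
tab [array([ 0.4948, -0.0275,  0.0953]), np.float64(0.0025714854580374566)] [ 0.4932 -0.0276  0.095 ] [ 0.4958 -0.0266  0.095 ]
hub [array([ 0.5946, -0.0394,  0.0634]), np.float64(0.001024136843163706)] [ 0.6097 -0.0504  0.09  ] [0.5838 0.0019 0.09  ]
[[ 0.523 -0.122  0.02 ]
 [ 0.724 -0.114  0.02 ]
 [ 0.696  0.262  0.02 ]
 [ 0.499  0.251  0.02 ]] [0.61053661 0.0690102  0.02      ]
[[ 0.691  0.271  0.02 ]
 [ 0.492  0.27   0.02 ]
 [ 0.522 -0.104  0.02 ]
 [ 0.679 -0.11   0.02 ]] [0.59601955 0.08188794 0.02      ]
```

Checks: axis to post is 150 mm, axis to tab is 100.5 mm, and the tab is offset −0.25 rad relative to the handle. All three match the specs. Axis ≈ (0.595, −0.039), board yaw ≈ +0.07, handle ≈ −0.08. I'll approach the tab on its +y side with shut fingers.

```bash
python3 -m creep '[[10,25,0,-0.094],[21,52,0,-0.094],[22,52,0,-0.094],[22,52,0,-0.094],[22,52,0,0],[22,52,0,0],[22,52,0,0],[22,52,0,0],[22,52,0,0],[22,52,0,0],[22,52,0,0],[20,50,0,0]]' 1 30
```

```text
time_s: 1.6
ee_pos: [0.4879, -0.008, 0.2313]
orientation: [1.0, -0.0, 0.0, 0.0]
wrist_force: [2.0, -0.6, 1.1]
grip_width: -0.0004
gripper_force: 0.0
```

```bash
python3 -m creep '[[8,12,-20,0],[0,12,-30,0],[0,0,0,0]]'; python3 - <<'E'
from h import *
im=vision.get_image("wrist"); cv2.imwrite("pics/w1.png",im)
p=vision.camera_params("wrist"); print(-p["R"].T@p["t"],p["R"].round(2).tolist())
for X in [(.4948,-.0275,.095),(.4449,-.0376,.108),(.5946,-.0394,.067)]: print(proj("wrist",X,p))
E
```

```text
time_s: 1.98
ee_pos: [0.4934, 0.0154, 0.1794]
orientation: [1.0, 0.001, -0.003, -0.0]
wrist_force: [-0.6, -0.7, -0.2]
grip_width: -0.0001
gripper_force: 0.0
[0.57194073 0.01509623 0.32105362] [[0.0, -1.0, -0.0], [-0.95, -0.0, 0.3], [-0.3, -0.0, -0.95]]
[379.87871824 210.18130717]
[392.9502337  280.59654295]
[397.64178822  64.92234995]
```

View pics/w1.png

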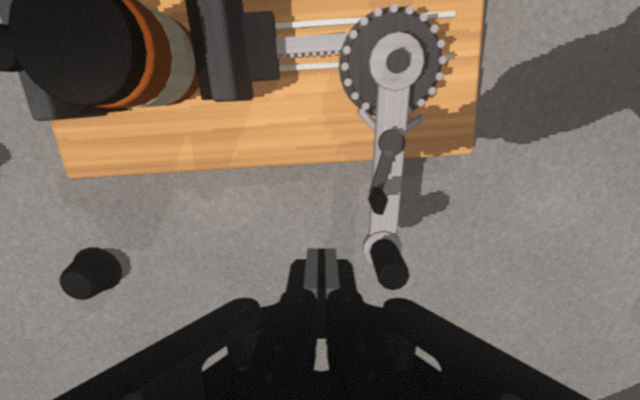

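The wrist view matches the predictions: tab top at (377,203), post top (393,275), hub (398,60). The tab leans to release. I'll descend and push towards −y.

```bash
python3 -m creep '[[2,-2,-40,0],[0,0,-40,0],[0,0,-18,0],[0,0,0,0]]'; python3 -m creep '[[0,-5,0,0],[0,-5,0,0],[0,-3,0,0],[0,-3,0,0],[0,-3,0,0],[0,0,0,0]]'
```

```text
time_s: 2.52
ee_pos: [0.4974, 0.0119, 0.0833]
orientation: [1.0, -0.0, -0.001, 0.0]
wrist_force: [0.2, -0.2, 1.1]
grip_width: 0.0001
gripper_force: 0.0
time_s: 3.28
ee_pos: [0.4976, -0.0069, 0.0833]
orientation: [1.0, -0.0, -0.0, 0.0]
wrist_force: [0.0, 0.0, -0.2]
grip_width: 0.0002
gripper_force: 0.0
```

```bash
python3 -m creep '[[0,-3,0,0],[0,-3,0,0],[0,-3,0,0],[0,-2,0,0],[0,0,0,0]]'
```

```text
time_s: 3.9
ee_pos: [0.4974, -0.0179, 0.0832]
orientation: [1.0, -0.0, -0.0, 0.0]
wrist_force: [-0.4, 1.7, 0.3]
grip_width: 0.0002
gripper_force: 0.5
```

```bash
python3 -m creep '[[0,-3,0,0],[0,-3,0,0],[0,-3,0,0],[0,0,0,0]]';python3 -m creep '[[0,-3,0,0],[0,-2,0,0],[0,0,0,0]]';python3 -m creep '[[0,-2,0,0],[0,-2,0,0],[0,0,0,0]]'; python3 - <<'E'
from h import *
im=vision.get_image("wrist"); cv2.imwrite("pics/w2.png",im)
E
```

```text
time_s: 4.4
ee_pos: [0.4977, -0.0272, 0.0833]
orientation: [1.0, -0.0, 0.0, 0.0]
wrist_force: [-0.5, 0.6, 0.6]
grip_width: -0.0001
gripper_force: 0.5
time_s: 4.78
ee_pos: [0.4979, -0.0316, 0.0834]
orientation: [1.0, -0.0, 0.0, -0.0]
wrist_force: [-0.1, 2.8, -0.8]
grip_width: 0.0001
gripper_force: 1.1
time_s: 5.15
ee_pos: [0.498, -0.0354, 0.0834]
orientation: [1.0, -0.0, 0.0, -0.0]
wrist_force: [-0.6, 4.0, -2.0]
grip_width: 0.0002
gripper_force: 1.9
```

View pics/w2.png

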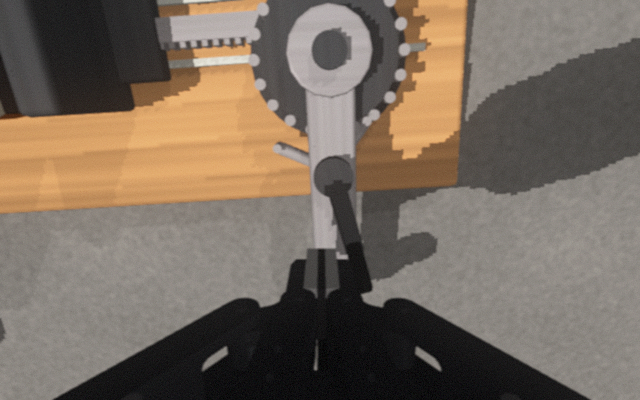

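The tab now leans to −y: pivot at (333,176), tab at (358,270), about 0.25 rad, so it is on tighten. The force also rose to 4 N, as expected at the stop. I'll back off, rise, open the fingers and look for the post.

```bash
python3 -m creep '[[0,6,0,0],[0,6,10,0],[0,0,40,0],[0,0,45,0],[-55,0,0,0],[0,0,0,0]]' 0.58; python3 - <<'E'
from h import *
p=vision.camera_params("wrist");im=vision.get_image("wrist"); cv2.imwrite("pics/w3.png",im)
s=vision.get_image("side");c=vision.get_image("scene")
cv2.imwrite("pics/b3.png",np.vstack([cv2.resize(s[185:245,285:385],None,fx=6,fy=5)[:,:600],cv2.resize(c[145:205,270:370],None,fx=6,fy=5)]))
print(r.get_obs()["grip_width"],proj("wrist",(.4449,-.0376,.108),p))
E
```

```text
time_s: 5.95
ee_pos: [0.4376, -0.0255, 0.1778]
orientation: [1.0, -0.001, -0.003, 0.002]
wrist_force: [1.0, -0.1, -0.5]
grip_width: 0.0356
gripper_force: 0.0
0.03574952298237681 [339.25764575 207.46202666]
```

View pics/w3.png

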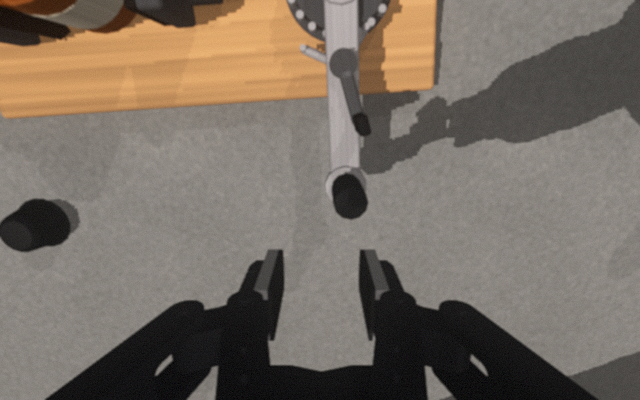

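View pics/b3.png

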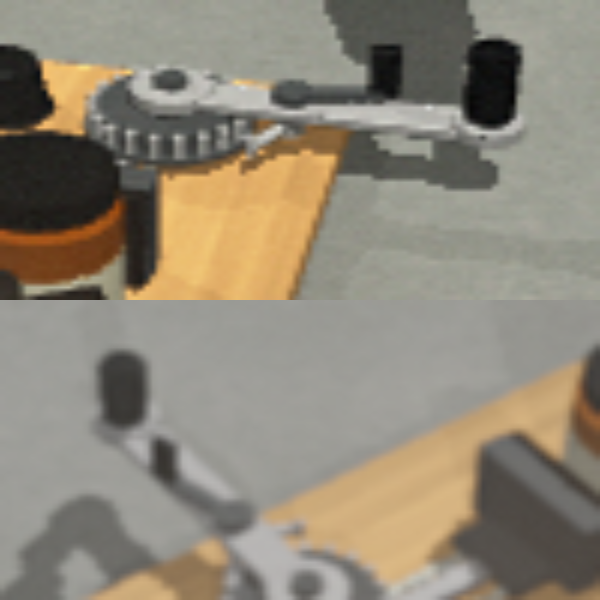

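The wrist view shows the post top at about (350,202). The tab leans to −y (tighten), and the handle moved only a few mm.

```bash
python3 - <<'E'
from h import *
p=vision.camera_params("wrist")
print(plane("wrist",(351,205),.108,p),plane("wrist",(347,183),.062,p))
E
```

```text
[ 0.45244851 -0.04453517  0.108     ] [ 0.45625463 -0.04528366  0.062     ]
```

```bash
python3 -m creep '[[6,-10,0,0],[6,-9,-30,0],[0,0,-40,0],[0,0,-32,0],[0,0,0,0]]' 0.58; python3 -m creep '[[0,0,0,0],[0,0,0,0],[0,0,0,0]]' 0.65; python3 -m creep '[[0,5,0,0],[0,15,0,-0.1],[2,15,0,-0.1],[4,14,0,-0.1],[5,14,0,-0.1],[6,13,0,-0.1],[0,0,0,0]]'
```

```text
time_s: 6.72
ee_pos: [0.4534, -0.0427, 0.0741]
orientation: [1.0, -0.0, -0.003, -0.001]
wrist_force: [0.6, 0.4, 0.4]
grip_width: 0.0358
gripper_force: 0.0
time_s: 7.1
ee_pos: [0.4555, -0.0429, 0.0774]
orientation: [1.0, -0.0, 0.001, 0.0]
wrist_force: [0.5, 0.1, 0.6]
grip_width: 0.0298
gripper_force: 0.0
time_s: 7.98
ee_pos: [0.4721, 0.0347, 0.0767]
orientation: [0.969, -0.246, 0.001, -0.0]
wrist_force: [-0.3, 1.3, 0.3]
grip_width: 0.0299
gripper_force: 0.0
```

```bash
python3 -m creep '[[-8,-13,0,0.1],[-5,-14,0,0.1],[-4,-14,0,0.1],[-2,-15,0,0.1]]';python3 -m creep '[[0,-15,0,0.1],[0,-15,0,0.1],[2,-15,0,0.1]]';python3 -m creep '[[4,-14,0,0.1],[5,-14,0,0.1]]'; python3 - <<'E'
from h import *
s=vision.get_image("side");c=vision.get_image("scene")
cv2.imwrite("pics/b4.png",np.vstack([cv2.resize(s[185:285,265:385],None,fx=5,fy=3),cv2.resize(c[135:225,275:395],None,fx=5,fy=3)]))
E
```

```text
time_s: 8.48
ee_pos: [0.4522, -0.0204, 0.0765]
orientation: [0.999, -0.046, 0.0, -0.002]
wrist_force: [-0.6, 7.3, 0.2]
grip_width: 0.0301
gripper_force: 3.9
time_s: 8.85
ee_pos: [0.4534, -0.0654, 0.0764]
orientation: [0.995, 0.104, -0.0, -0.001]
wrist_force: [-0.8, 6.6, 3.0]
grip_width: 0.0298
gripper_force: 3.9
time_s: 9.1
ee_pos: [0.4617, -0.0936, 0.0762]
orientation: [0.979, 0.202, -0.001, -0.002]
wrist_force: [-2.0, 6.7, 4.5]
grip_width: 0.0299
gripper_force: 3.9
```

View pics/b4.png

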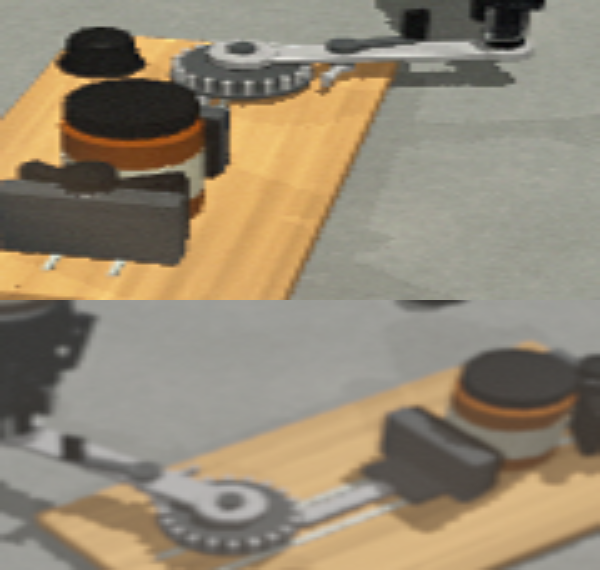

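The post is captured and the jaw is advancing at about 7 N (free). In the picture the jaw is nearer the jar and the tab is still on tighten. I'll finish this stroke, then swing back.

```bash
python3 -m creep '[[6,-13,0,0.1],[7,-13,0,0.1]]'; python3 -m creep '[[-7,13,0,-0.1],[-7,13,0,-0.1],[-6,13,0,-0.1],[-5,14,0,-0.1],[-4,14,0,-0.1],[-2,15,0,-0.1],[0,15,0,-0.1],[0,15,0,-0.1],[2,15,0,-0.1],[4,14,0,-0.1],[5,14,0,-0.1]]';python3 -m creep '[[6,13,0,-0.1],[4,7,0,-0.05]]'
```

```text
time_s: 9.45
ee_pos: [0.4753, -0.1191, 0.076]
orientation: [0.955, 0.298, -0.0, -0.002]
wrist_force: [-1.1, 8.8, -0.3]
grip_width: 0.0298
gripper_force: 3.6
time_s: 10.82
ee_pos: [0.4567, 0.0327, 0.0765]
orientation: [0.968, -0.25, 0.0, 0.001]
wrist_force: [-0.4, -3.2, -0.6]
grip_width: 0.03
gripper_force: 1.1
time_s: 11.08
ee_pos: [0.4658, 0.0517, 0.0762]
orientation: [0.947, -0.32, -0.0, 0.001]
wrist_force: [-3.5, -18.0, 0.9]
grip_width: 0.0299
gripper_force: 8.3
```

```bash
python3 -m creep '[[-6,-10,0,0.07],[-6,-13,0,0.1],[-5,-14,0,0.1]]';python3 -m creep '[[-3,-10,0,0.07],[-2,-10,0,0.07]]';python3 -m creep '[[-1,-7,0,0.05],[-1,-7,0,0.05]]'
```

```text
time_s: 11.45
ee_pos: [0.4491, 0.0172, 0.0764]
orientation: [0.982, -0.187, 0.0, -0.0]
wrist_force: [-0.8, 2.9, 1.1]
grip_width: 0.0299
gripper_force: 1.1
time_s: 11.7
ee_pos: [0.4437, -0.001, 0.0764]
orientation: [0.993, -0.118, -0.0, -0.001]
wrist_force: [-3.3, 9.6, 2.4]
grip_width: 0.0299
gripper_force: 4.0
time_s: 11.95
ee_pos: [0.4412, -0.0149, 0.0763]
orientation: [0.998, -0.068, -0.001, -0.001]
wrist_force: [-4.3, 8.9, 4.2]
grip_width: 0.0299
gripper_force: 4.1
```

```bash
python3 -m creep '[[4,-7,0,0.05],[4,-7,0,0.05]]';python3 -m creep '[[0,-7,0,0.05],[0,-7,0,0.05]]';python3 -m creep '[[0,-7,0,0.05],[0,-7,0,0.05]]'
```

```text
time_s: 12.2
ee_pos: [0.4474, -0.0287, 0.0756]
orientation: [1.0, -0.018, -0.002, -0.001]
wrist_force: [-5.2, 9.3, -0.2]
grip_width: 0.0297
gripper_force: 4.4
time_s: 12.45
ee_pos: [0.4478, -0.0429, 0.0756]
orientation: [0.999, 0.032, -0.002, -0.001]
wrist_force: [-4.0, 7.7, 0.2]
grip_width: 0.0299
gripper_force: 4.2
time_s: 12.7
ee_pos: [0.4488, -0.057, 0.0756]
orientation: [0.997, 0.082, -0.001, -0.001]
wrist_force: [-0.4, 7.8, -4.9]
grip_width: 0.0298
gripper_force: 3.8
```

```bash
python3 -m creep '[[1,-7,0,0.05],[1,-7,0,0.05]]';python3 -m creep '[[2,-7,0,0.05],[2,-7,0,0.05]]';python3 -m creep '[[2,-7,0,0.05]]'
```

```text
time_s: 12.95
ee_pos: [0.4513, -0.071, 0.0756]
orientation: [0.991, 0.131, -0.001, -0.002]
wrist_force: [-0.1, 7.6, -4.8]
grip_width: 0.0298
gripper_force: 3.7
time_s: 13.2
ee_pos: [0.4551, -0.0849, 0.0756]
orientation: [0.984, 0.181, -0.001, -0.002]
wrist_force: [-1.7, 7.6, -2.6]
grip_width: 0.0299
gripper_force: 3.8
time_s: 13.32
ee_pos: [0.4575, -0.0918, 0.0757]
orientation: [0.979, 0.205, -0.0, -0.002]
wrist_force: [0.4, 8.4, -4.7]
grip_width: 0.0296
gripper_force: 3.6
```

```bash
python3 -m creep '[[3,-6,0,0.05]]';python3 -m creep '[[3,-6,0,0.05]]';python3 -m creep '[[3,-6,0,0.05]]';python3 -m creep '[[3,-6,0,0.05]]'
```

```text
time_s: 13.45
ee_pos: [0.4601, -0.0979, 0.0756]
orientation: [0.973, 0.229, -0.001, -0.002]
wrist_force: [-1.1, 7.7, -0.4]
grip_width: 0.0299
gripper_force: 4.1
time_s: 13.58
ee_pos: [0.4627, -0.1034, 0.0756]
orientation: [0.967, 0.254, -0.001, -0.002]
wrist_force: [-2.3, 9.8, -0.6]
grip_width: 0.0301
gripper_force: 4.8
time_s: 13.7
ee_pos: [0.4656, -0.1088, 0.0755]
orientation: [0.961, 0.278, -0.001, -0.002]
wrist_force: [-3.6, 12.3, 0.3]
grip_width: 0.0296
gripper_force: 5.5
time_s: 13.82
ee_pos: [0.4687, -0.1141, 0.0755]
orientation: [0.953, 0.302, -0.001, -0.003]
wrist_force: [-2.5, 12.5, -1.0]
grip_width: 0.0298
gripper_force: 6.1
```

```bash
python3 -m creep '[[2,-4,0,0.03]]';python3 -m creep '[[0,0,0,0]]'
```

```text
time_s: 13.95
ee_pos: [0.4708, -0.1175, 0.0755]
orientation: [0.949, 0.316, -0.001, -0.003]
wrist_force: [-2.9, 14.3, 0.7]
grip_width: 0.0298
gripper_force: 6.4
time_s: 14.08
ee_pos: [0.4711, -0.118, 0.0756]
orientation: [0.949, 0.316, -0.0, -0.003]
wrist_force: [-2.0, 11.3, -0.9]
grip_width: 0.03
gripper_force: 5.1
```

```bash
python3 -m creep '[[2,-3,0,0.03]]';python3 -m creep '[[0,0,0,0],[0,0,0,0]]'
```

```text
time_s: 14.2
ee_pos: [0.4724, -0.1198, 0.0755]
orientation: [0.944, 0.33, -0.001, -0.003]
wrist_force: [-2.8, 15.2, 0.4]
grip_width: 0.0299
gripper_force: 6.8
time_s: 14.45
ee_pos: [0.4727, -0.1203, 0.0755]
orientation: [0.944, 0.33, -0.001, -0.003]
wrist_force: [-3.0, 12.5, -0.1]
grip_width: 0.0299
gripper_force: 5.8
```

The moving effort is about 14.5 N, roughly twice the free value, so about 85 N of clamping. I'll release and rise.

```bash
python3 -m creep '[[-1,2,0,0],[0,0,0,0],[0,0,0,0],[0,0,30,0],[0,0,50,0],[-30,0,50,0],[0,-40,0,0],[0,0,0,0],[0,0,0,0]]' 0.5; python3 - <<'E'
from h import *
s=vision.get_image("side");c=vision.get_image("scene")
cv2.imwrite("pics/b5.png",np.vstack([cv2.resize(s[180:290,230:390],None,fx=5,fy=2.7),cv2.resize(c[135:245,275:435],None,fx=5,fy=2.7)]))
E
```

```text
time_s: 15.58
ee_pos: [0.4434, -0.1641, 0.2063]
orientation: [0.945, 0.328, 0.0, 0.0]
wrist_force: [0.7, 0.4, 0.2]
grip_width: 0.043
gripper_force: 0.0
```

View pics/b5.png

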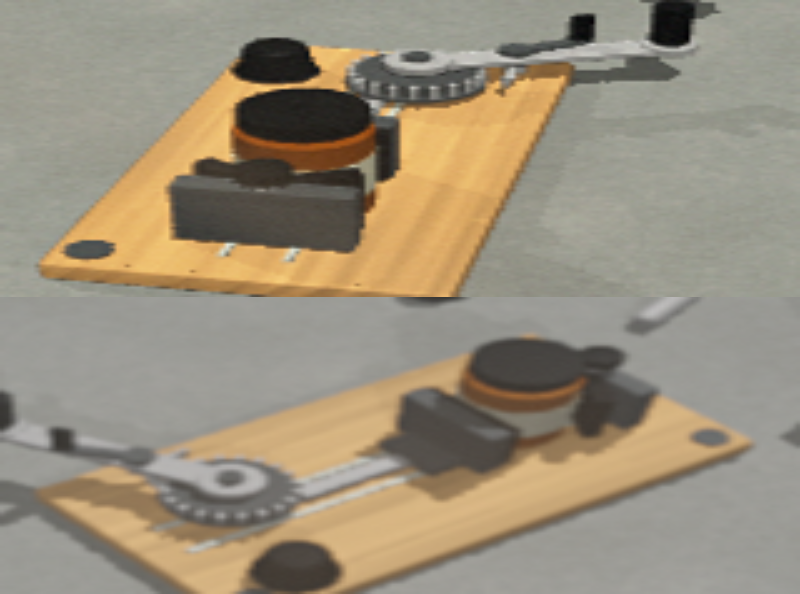

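The picture shows the jaw against the jar, the jar upright against the back jaw, the tab on tighten, and the robot clear.

```bash
python3 -c "
from rig import r
print(r.close_job())"
```

```text
the job is handed in; nothing more can be done
None
```

I flipped the tab to tighten and clamped the jar against the back jaw, stopping at about 14.5 N on the moving handle, roughly twice the free effort (I estimate 85 N on the jar). The arm was clear when I handed the job in; no verdict was returned.

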